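# Snap a column cartridge into its spring-clip holder

## Task

Take the shorter of the two steel column cartridges out of the blue rack, lay it level between the two spring clips of the holder and press it straight down, gently, until both clips have spread and snapped shut over its ends; then push it firmly home on its saddles (10 N is enough, over 30 N spoils it) and let go. Leave the long cartridge in the rack and the glassware where it stands.

Things in the scene. Friction and masses are not known exactly. Their poses are not given: they have to be found in the camera images.
- column_mid (a point): Cartridge to fit, the SHORTER of two: steel bar, 130 mm long, 0.11-0.21 kg; point mid-axis, its y along its length, both ends alike. Barrel 22 mm diameter over the middle 100 mm (grip across it); heads 28 mm diameter, 15 mm long, the last 5 mm tapering to a 12 mm end face. Starts level in the rack, axis 35 mm above the bench. Spoilt if pressed on the holder with over 30 N.
- long_column_mid (a point): The other cartridge, alike but 170 mm long (too long for the holder); point in the middle of its axis, y along its length. It stays in the rack.
- rack: Blue rack fixed to the bench, 155 (x) by 110 mm (y), origin at centre of underside, floor plate 12 mm thick. Two places at x = -37.5 and +37.5 mm, each a pair of V-saddles 10 mm wide at y = -40 and +40 mm carrying a barrel along y, axis 35 mm above the bench; the barrel is free between the saddles. Which cartridge is in which place varies.
- holder: Grey base fixed to the bench, 90 (x) by 210 (y) by 25 mm; origin at centre of underside. On it an aluminium carriage plate 86 x 204 x 10 mm, set by hand 0 to 24 mm above the base (it does not move; the setting is not measured: feel for the seat). On the plate: black V-saddles 10 mm wide at y = +-40 mm for the barrel, and sprung steel clips 24 mm wide at y = +-68 mm.
- seat (a point): Point 82 mm above the holder's origin, axes as the holder's: where the middle of a seated cartridge (along y) lies at the mid setting. The real seat is anywhere from 12 mm lower to 12 mm higher, 35 mm above the carriage plate. Each clip ends in a rolled bead, 8 mm diameter, 15.5 mm above the seated axis; its inside is at |y| = 61 mm, so a 65 mm half-length spreads it 4 mm.
- clip_a (a joint): Hinge of the clip at the holder's +y end, rad: 0 closed, about 0.08 (0.04 to 0.12 if it lies off centre) when spread by the cartridge's end faces, 0 again once snapped over it. Lowered level, the tapers meet both beads about 29 mm above the real seat; spreading takes about 3 to 11 N in all (the ends may go one after the other) until 20 mm above it, then the faces slide past with a few N, and 6 mm above it the closing clips pull the cartridge down, up to 10 N.
- clip_b (a joint): The same for the clip at the holder's -y end. Once both have snapped, the cartridge is pressed the last few mm until the saddles stop it hard; it then stays when released. Gripped lightly it swivels when one end goes first: grip it at mid-length with 50 N or so.
- ampoule_0: Amber glass ampoule standing on the bench, 22 mm diameter, 96 mm high; origin under its centre. Leave it.
- ampoule_1: Amber glass ampoule standing on the bench, 22 mm diameter, 96 mm high; origin under its centre. Leave it.
- ampoule_2: Amber glass ampoule standing on the bench, 22 mm diameter, 96 mm high; origin under its centre. Leave it.
- beaker_small: Glass beaker, 68 mm diameter, 90 mm high; origin under its centre. Leave it.
- beaker_large: Glass beaker, 90 mm diameter, 120 mm high; origin under its centre. Leave it.
- flask_0: Small volumetric flask, 58 mm diameter, 139 mm high with a thin neck and white stopper; origin under its centre. Leave it.
- flask_1: Small volumetric flask, 58 mm diameter, 139 mm high with a thin neck and white stopper; origin under its centre. Leave it.

How it is judged:
On the way, in this order (a step that is already met when the one before it is completed fails the run):
1. the short cartridge has been lifted out of the rack (height (world z) of column_mid above 0.09 m), for 0.1 s.
2. both clips are spread by the cartridge between them (value of joint each of clip_a, clip_b above 0.025 rad and horizontal distance between column_mid and holder below 0.01 m), for 0.04 s.
3. with both clips snapped shut it is pushed firmly home (over 10 N on the sloping saddle faces) (value of joint each of clip_a, clip_b below 0.005 rad and contact force between column and holder above 10 N and z of column_mid in the frame of holder between 0.066 and 0.097 m), for 0.1 s.
At the end, for the whole second after the job is handed in: The short cartridge lies at rest in the holder's saddles (centre within 4 mm across, 5 mm along and 66 to 97 mm above the bench, axis within 0.05 rad of the holder's y), with both clips closed over its ends (under 0.02 rad), released (x of column_mid in the frame of holder between -0.004 and 0.004 m and y of column_mid in the frame of holder between -0.005 and 0.005 m and z of column_mid in the frame of holder between 0.066 and 0.097 m and angle between the y axis of column_mid and the y axis of holder, either way round below 0.05 rad and value of joint each of clip_a, clip_b below 0.02 rad and linear speed of column below 0.01 m/s); the robot touches nothing.
It fails at once if the cartridge is pushed onto the holder with more than 30 N (36 N summed over the sloping saddle faces) (contact force between column and holder above 36 N).
It fails at once if the long cartridge is taken or knocked from its place (moved over 20 mm) (distance of long_column_mid from where it was at the start of the episode above 0.02 m).
It fails at once if glassware is knocked (moved over 25 mm) (distance of any of ampoule_0, ampoule_1, ampoule_2, beaker_small, beaker_large, flask_0, flask_1 from where it was at the start of the episode above 0.025 m).
It also fails if it takes over 67 s, if anything falls off the work surface, if the arm or the gripper's body presses on something with over 40 N, if the wrist force passes 120 N, or if a joint passes its speed limit or range.

## Robot

A 6-joint arm with a two-finger parallel gripper is mounted at the origin on the work surface. World frame = base frame: x ahead of the robot, y to its left, z up, the work surface at z = 0. Lengths are in m, angles in rad, forces in N, time in s.
With the tool pointing down it reaches from about 0.275 to 0.825 m from the base axis. Payload 4.9 kg.
Tool frame: the origin (TCP) lies at the very end of the fingers, on their centre line; the grasp point (between the pads) lies 19 mm behind it; z points along the fingers, x is the direction in which the jaws open and shut, and the axes are right-handed (so a half turn about z gives the same grasp; the last joint's range is limited). The gripper opens to 85 mm and grips with 20 to 120 N. Pads are 22 mm wide; open, the fingers measure 114 mm over their backs; the gripper's body (76 mm by 85 mm) begins 54 mm behind the grasp point. The pads swing forward as they close: fully open they stand 13 mm farther back than shut.
Start: joints at [1.067, 0.326, -0.193, 1.052, 0, 1.437], TCP at [0.199, 0.513, 0.207] pointing down, gripper open.
Joint ranges: [-2.65, 2.65], [-0.97, 1.79], [-1.3, 1.35], [-1.93, 2.1], [-1.47, 1.37], [-3.14, 3.14]. Speed limits (rad/s): [2.57, 2.57, 3.14, 3.14, 3.14, 3.14].

## Interface

Orientations are given as a unit quaternion [x, y, z, w].
In Python, from station import sensors, optics, bot gives the robot as it stands.
- The arm moves only by the shell command python3 -m creep 'ROWS' [OPENING] [FORCE]. ROWS is JSON, one flat list of numbers, 4 for each row, row after row: the shift along the tool's x, y, z normalised to -1 to 1, where 1 is 0.75 m, then the turn about the tool's z normalised to -1 to 1, where 1 is 2 pi rad. In form: [dx, dy, dz, twist, dx, dy, dz, twist, ...]. A call has 1 to 8 rows; each row is the pose to reach, as a shift and turn from the pose commanded when the call began, along the tool's axes at that moment, turning the shorter way round; what a row does not reach only later rows make up. A row lasts 1/12 s, in which the tool goes at most 41.7 mm and 7.16 degrees, less where a joint would pass 70% of its speed; a pose out of reach is approached as far as the arm can. A call with a number of a shift or a turn outside -1 to 1 is refused whole. A call with a gripper value outside its range is refused whole. OPENING is the closure, from 0 (fully open) to 1 (shut), set as the call begins (- or left out, the last holds). The fingers move at their own pace and stop on an object; FORCE is the grip in N (left out, the last holds). Time passes only in rows, so rows that repeat a pose let the fingers close. It gives the time, the measured TCP pose, the force and the opening at its end, in the units of the state.
- sensors.sense(): the state, without advancing time (a new reading comes with each control period).
- optics.camera(name): name is "side" or "top" or "wrist"; returns the picture (384x512x3 uint8, blue, green, red); there is no depth.
- optics.camera_model(name): a dict with "K" (3x3 intrinsics, pixels), "origin" and "rotation" of the camera in the world; the wrist camera has in their place "tool_from_camera" (4x4, takes a point from camera to tool coordinates, whose origin is the TCP and whose axes are the tool frame's). Camera axes: x right, y down, z forward; pixel columns grow to the right and rows downward; lengths in m; the calibration is good to about 2 mm. A picture is of the moment at which its call begins: read the wrist's pose just before it. camera_model takes no time and is no camera call.
- bot.sign_off(): hands the job in, once; it reports no verdict.
The state is a dict: "t": time; "joint_pos": joint angles; "qd": joint speeds; "joint_efforts": joint torques, N m; "ee_pos": TCP position; "ee_rot": TCP orientation; "ft_force": force on the tool from outside, world axes, zero at the start; "wrist_torque": the same for the moment, N m; "width": finger opening in m.
Only numpy, scipy, OpenCV 4.12 (cv2) and the standard library are available. Lean on these libraries where they do the work, as an engineer would, in place of code of your own. Each camera call takes 0.05 s, during which the arm holds its last target.

## Working session

There is one attempt and no reset: what is moved stays moved. The work goes in short steps, Python scripts to look and compute and a shell command to move; the robot and the scene stay as the last step left them, time stands still between calls to the robot, and variables do not carry over. Pictures are saved under pics/ and viewed, and the job is handed in when it is done.

```bash
ls; mkdir -p pics; python3 - <<'E'
from station import sensors, optics, bot
import cv2
s=sensors.sense()
print(s)
for n in("top","side","wrist"):
    m=optics.camera_model(n);print(n,m)
    cv2.imwrite(f"pics/{n}0.png",optics.camera(n))
E
```

```text
pics
{'t': 0.0, 'joint_pos': array([ 1.06680196e+00,  3.26927622e-01, -1.93609930e-01,  1.05197344e+00,
       -3.38014130e-05,  1.43664061e+00]), 'qd': array([ 0.00164178,  0.00166779, -0.00026711, -0.00105209, -0.00012692,
        0.00122137]), 'joint_efforts': array([-2.63978567e-03, -4.43402517e+01,  2.62438184e+01,  1.53605116e-02,
       -6.45837781e-05,  4.67099905e-07]), 'ee_pos': array([0.19847746, 0.5122674 , 0.20620082]), 'ee_rot': array([ 8.25064836e-01,  5.65037415e-01, -7.58193577e-04,  4.00556828e-04]), 'ft_force': array([-1.05691599, -0.19498844,  0.36777602]), 'wrist_torque': array([-0.01174579, -0.01295839,  0.00044143]), 'width': 0.085238624841935}
top {'K': array([[474.57376772,   0.        , 255.20909024],
       [  0.        , 474.57376772, 187.80705076],
       [  0.        ,   0.        ,   1.        ]]), 'origin': array([0.42951958, 0.08216121, 1.39539146]), 'rotation': array([-0.69490072,  0.71606108, -0.03908964,  0.05330595])}
side {'K': array([[443.70188835,   0.        , 256.06500731],
       [  0.        , 443.70188835, 188.06678353],
       [  0.        ,   0.        ,   1.        ]]), 'origin': array([ 0.44746366, -0.59431995,  0.86533975]), 'rotation': array([ 0.92553831, -0.10903302,  0.03928933, -0.36048161])}
wrist {'K': array([[305.23460805,   0.        , 259.0511421 ],
       [  0.        , 305.23460805, 187.74205724],
       [  0.        ,   0.        ,   1.        ]]), 'tool_from_camera': array([[ 9.99999726e-01, -5.44132031e-04,  5.01083683e-04,
        -6.89432641e-04],
       [ 3.49865068e-04,  9.44773759e-01,  3.27723088e-01,
        -8.49983417e-02],
       [-6.51735344e-04, -3.27722823e-01,  9.44773691e-01,
        -1.67371439e-01],
       [ 0.00000000e+00,  0.00000000e+00,  0.00000000e+00,
         1.00000000e+00]])}
```

View pics/top0.png

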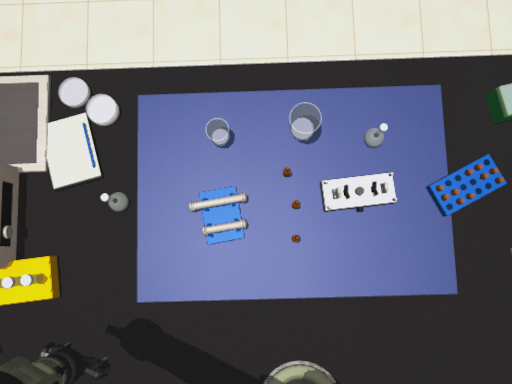

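View pics/side0.png

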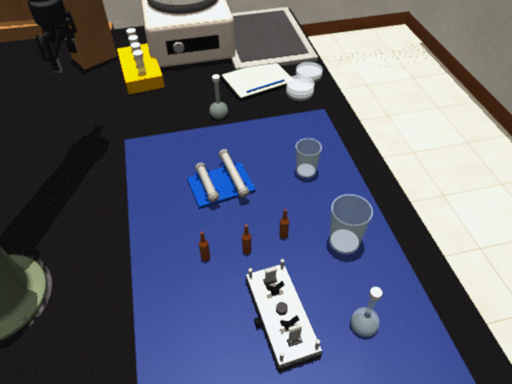

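View pics/wrist0.png

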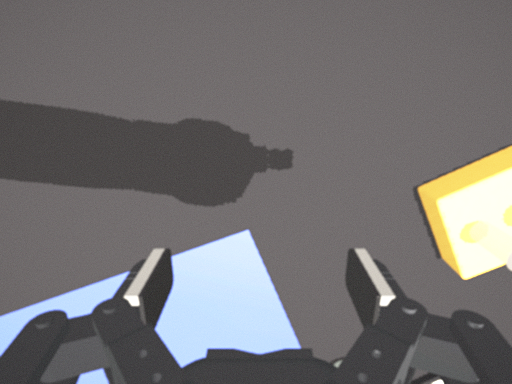

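Top: the short cartridge is at about (224,227), the long one at (218,202), the holder at (359,191). Side: the rack is at about (221,183), the holder at (283,313). I'll zoom in next.

```bash
cat > h.py <<'E'
import numpy as np
from scipy.spatial.transform import Rotation as R
from station import sensors, optics, bot
def cam(n,s=None):
    m=optics.camera_model(n)
    if n=="wrist":
        s=s or sensors.sense()
        T=np.eye(4);T[:3,:3]=R.from_quat(s["ee_rot"]).as_matrix();T[:3,3]=s["ee_pos"]
        T=T@m["tool_from_camera"];return m["K"],T[:3,:3],T[:3,3]
    return m["K"],R.from_quat(m["rotation"]).as_matrix(),np.array(m["origin"])
def ray(c,uv):
    K,Rm,o=c
    d=Rm@np.linalg.solve(K,[uv[0],uv[1],1.]);return o,d/np.linalg.norm(d)
def atz(c,uv,z):
    o,d=ray(c,uv);return o+d*(z-o[2])/d[2]
def tri(obs):
    A=0;b=0
    for c,uv in obs:
        o,d=ray(c,uv);P=np.eye(3)-np.outer(d,d);A=A+P;b=b+P@o
    p=np.linalg.solve(A,b)
    return p,[np.linalg.norm((np.eye(3)-np.outer(*(ray(c,uv)[1],)*2))@(p-c[2])) for c,uv in obs]
def proj(c,p):
    K,Rm,o=c;q=K@(Rm.T@(np.asarray(p)-o));return q[:2]/q[2]
E
python3 - <<'E'
import cv2
t=cv2.imread("pics/top0.png");s=cv2.imread("pics/side0.png")
def z(im,x,y,w,h,n):
    k=min(800//w,600//h);cv2.imwrite(n,cv2.resize(im[y:y+h,x:x+w],None,fx=k,fy=k,interpolation=cv2.INTER_CUBIC));print(n,k)
z(t,180,180,75,70,"pics/tr.png")
z(t,315,165,90,55,"pics/th.png")
z(s,180,140,80,70,"pics/sr.png")
z(s,240,255,90,115,"pics/sh.png")
E
```

```text
pics/tr.png 8
pics/th.png 8
pics/sr.png 8
pics/sh.png 5
```

View pics/tr.png

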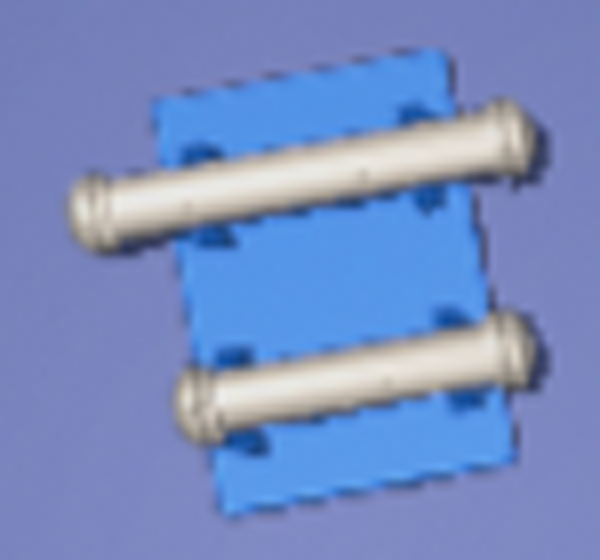

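View pics/th.png

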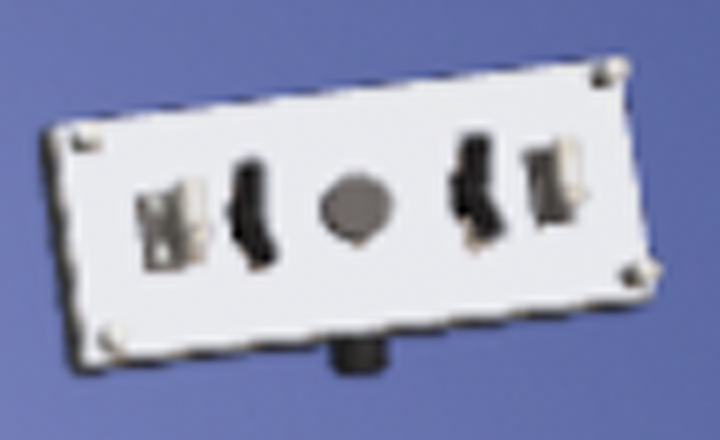

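View pics/sr.png

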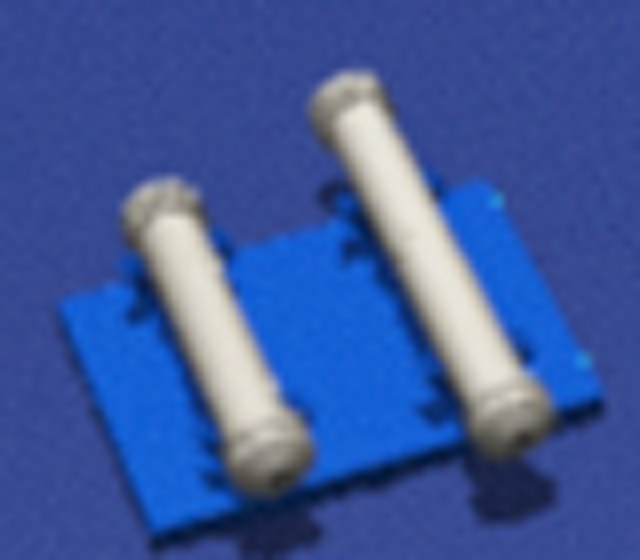

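View pics/sh.png

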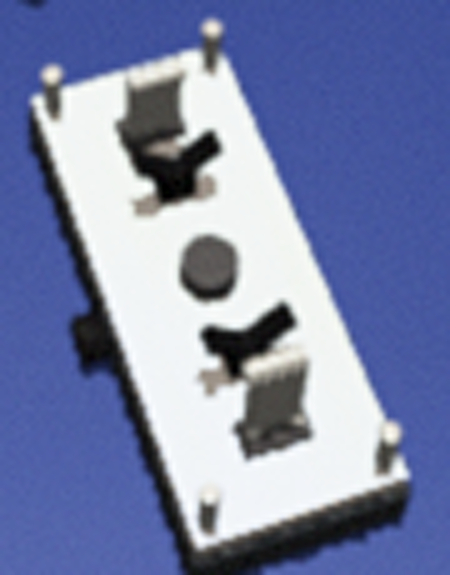

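```bash
python3 - <<'E'
from h import *
T=cam("top");S=cam("side")
def t(p,x0,y0,k):return np.array([x0+(p[0]+.5)/k-.5,y0+(p[1]+.5)/k-.5])
tc=[t(p,315,165,8) for p in[(52,122),(625,60),(655,298),(80,365)]]
sc=[t(p,240,255,5) for p in[(228,52),(408,478),(195,550),(35,100)]]
P=[]
for a,b in zip(tc,sc):
    p,e=tri([(T,a),(S,b)]);P.append(p);print(p.round(4),np.round(e,4))
P=np.array(P);c=P.mean(0);d=(P[0]+P[3]-P[1]-P[2]);print("holder",c,"yaw of y",np.degrees(np.arctan2(d[1],d[0])),np.linalg.norm(d)/2)
for n,a,b in[("left/+y end",(200,405),(166,212)),("right",(515,350),(266,452)),("L+y",(100,213),(348,105)),("L-y",(513,138),(510,415))]:
    p,e=tri([(T,t(a,180,180,8)),(S,t(b,180,140,8))]);print(n,p.round(4),np.round(e,4))
s=sensors.sense();print(R.from_quat(s["ee_rot"]).as_matrix().round(3))
E
```

```text
[ 0.6282 -0.0849  0.0272] [0.0009 0.0009]
[ 0.6413 -0.2897  0.0393] [0.0002 0.0002]
[ 0.5559 -0.2958  0.0356] [0.0002 0.0002]
[ 0.5394 -0.0905  0.0299] [0.0011 0.0011]
holder [ 0.59118613 -0.19022796  0.03300191] yaw of y 94.12488365929099 0.20576428436730387
left/+y end [0.4912 0.2549 0.04  ] [0.0005 0.0005]
right [0.5066 0.142  0.0405] [0.0004 0.0004]
L+y [0.5599 0.2897 0.042 ] [0.0005 0.0005]
L-y [0.5834 0.1408 0.0387] [0.0001 0.0001]
[[ 0.361  0.932 -0.001]
 [ 0.932 -0.361 -0.001]
 [-0.001 -0.    -1.   ]]
```

```bash
python3 -m creep '[-0.2453,0.5245,0,0.1694,-0.2453,0.5245,0,0.1694,-0.2453,0.5245,0,0.1694,-0.2453,0.5245,0,0.1694,-0.2453,0.5245,0,0.1694,-0.2453,0.5245,0,0.1694,-0.2453,0.5245,0,0.1694,-0.2453,0.5245,0,0.1694]' 0
```

```text
t: 0.82
ee_pos: [0.4302, 0.2703, 0.2069]
ee_rot: [0.995, 0.097, -0.0, -0.0]
ft_force: [1.0, 0.8, 0.9]
width: 0.085
```

```bash
python3 -m creep '[0.0715,0.1116,0,0.0092,0.0715,0.1116,0,0.0092,0.0715,0.1116,0,0.0092,0.0715,0.1116,0,0.0092,0.0715,0.1116,0,0.0092]' 0; python3 - <<'E'
from h import *
import cv2
s=sensors.sense();print(s["t"],s["ee_pos"],s["ee_rot"],s["ft_force"],np.abs(s["qd"]).max())
im=optics.camera("wrist");cv2.imwrite("pics/w1.png",im);np.savez("w1.npz",**{k:s[k] for k in("ee_pos","ee_rot")})
E
```

```text
t: 1.23
ee_pos: [0.4986, 0.2, 0.2065]
ee_rot: [0.998, 0.07, -0.001, -0.0]
ft_force: [-0.4, 0.6, -0.9]
width: 0.0852
1.2333 [0.49855179 0.19997135 0.2064552 ] [ 9.97515815e-01  7.04397112e-02 -6.54044620e-04 -1.38271328e-04] [-0.44799293  0.61874393 -0.90350223] 0.04295810156611586
```

View pics/w1.png

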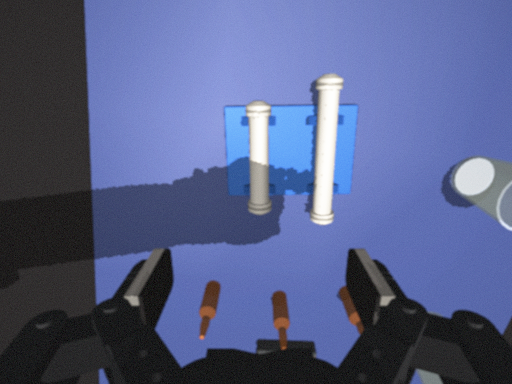

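```bash
python3 - <<'E'
import cv2
im=cv2.imread("pics/w1.png")[90:230,210:365]
cv2.imwrite("pics/w1z.png",cv2.resize(im,None,fx=4,fy=4,interpolation=cv2.INTER_CUBIC))
E
```

```text
(no output)
```

View pics/w1z.png

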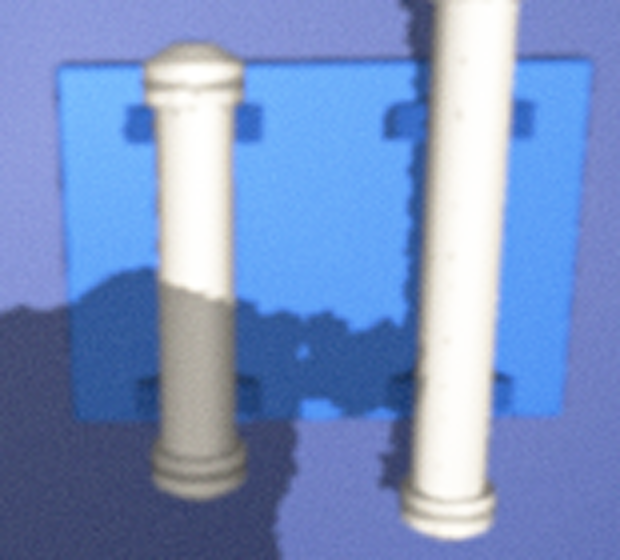

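```bash
python3 - <<'E'
from h import *
d=np.load("w1.npz");W=cam("wrist",dict(d));T=cam("top");S=cam("side")
t=lambda p,x0,y0,k:np.array([x0+(p[0]+.5)/k-.5,y0+(p[1]+.5)/k-.5])
u=t((195.5,96),210,90,4);l=t((198.7,450),210,90,4)
for z in(.033,.035,.037,.04):
    a,b=atz(W,u,z),atz(W,l,z);print(z,a.round(4),b.round(4),((a+b)/2).round(4),np.linalg.norm(a-b),np.degrees(np.arctan2(*(a-b)[1::-1])))
tc=[t(p,180,180,8) for p in((200,405),(515,350))];sc=[t(p,180,140,8) for p in((166,212),(266,452))]
w=[t(p,210,90,4) for p in((195,80),(198.5,465))]
for i in 0,1: 
    for o in([(T,tc[i]),(W,w[i])],[(W,w[i]),(S,sc[i])],[(T,tc[i]),(W,w[i]),(S,sc[i])]):
        p,e=tri(o);print(p.round(4),np.round(e,4))
# midpoint axis by top/side at z=.035
print(atz(T,(tc[0]+tc[1])/2,.035),atz(S,(sc[0]+sc[1])/2,.035))
E
```

```text
0.033 [0.4899 0.251  0.033 ] [0.5054 0.1484 0.033 ] [0.4977 0.1997 0.033 ] 0.10374882455999147 98.55534661066146
0.035 [0.4899 0.2512 0.035 ] [0.5053 0.1492 0.035 ] [0.4976 0.2002 0.035 ] 0.10314007463068481 98.55534661066145
0.037 [0.4899 0.2514 0.037 ] [0.5051 0.15   0.037 ] [0.4975 0.2007 0.037 ] 0.10253132470137812 98.55534661066142
0.04 [0.4899 0.2517 0.04  ] [0.505  0.1512 0.04  ] [0.4974 0.2015 0.04  ] 0.10161819980741803 98.55534661066145
[0.49   0.2554 0.0373] [0.0009 0.0009]
[0.4904 0.2557 0.0393] [0.0013 0.0013]
[0.4906 0.2554 0.0395] [0.0005 0.0015 0.0012]
[0.5069 0.1424 0.0301] [0.0007 0.0007]
[0.5061 0.1452 0.0369] [0.0004 0.0004]
[0.5065 0.1439 0.0371] [0.0019 0.0014 0.0008]
[0.4991478 0.1988988 0.035    ] [0.49953092 0.20169768 0.035     ]
```

```bash
python3 -m creep '[0,0,0.05,0.0006,0,0,0.1,0.0006,0,0,0.15,0.0006,0,0,0.18,0.0006,0,0,0.18,0.0006,0,0,0.18,0.0006]' 0.3 50; python3 - <<'E'
from h import *
import cv2
s=sensors.sense();print(s["t"],s["ee_pos"],s["ee_rot"],s["ft_force"],s["width"])
im=optics.camera("wrist");cv2.imwrite("pics/w2.png",im);np.savez("w2.npz",**{k:s[k] for k in("ee_pos","ee_rot")})
E
```

```text
t: 1.78
ee_pos: [0.4965, 0.2016, 0.0714]
ee_rot: [0.997, 0.071, -0.002, 0.0]
ft_force: [0.4, -0.1, -0.0]
width: 0.06
1.7833 [0.49648429 0.20164462 0.07144269] [ 9.97492228e-01  7.07585672e-02 -1.56470452e-03  1.77295163e-04] [ 0.41581883 -0.05692702 -0.00956609] 0.059998605695271275
```

View pics/w2.png

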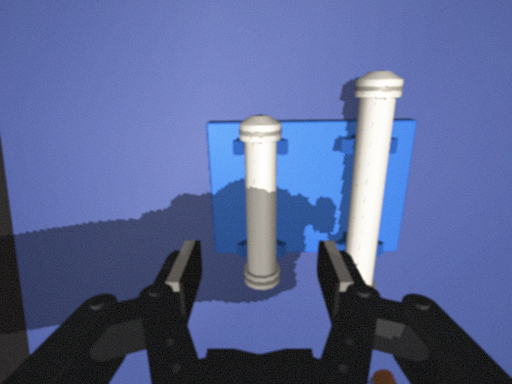

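```bash
python3 - <<'E'
from h import *
import cv2
s=sensors.sense();print(s["t"],s["ee_pos"],s["ee_rot"])
im=cv2.imread("pics/w2.png")[105:295,200:325]
cv2.imwrite("pics/w2z.png",cv2.resize(im,None,fx=3,fy=3,interpolation=cv2.INTER_CUBIC))
d=np.load("w2.npz");W=cam("wrist",dict(d));W1=cam("wrist",dict(np.load("w1.npz")))
t=lambda p,x0,y0,k:np.array([x0+(p[0]+.5)/k-.5,y0+(p[1]+.5)/k-.5])
a2,b2=(260.5,138),(262,267)
a1,b1=t((195.5,96),210,90,4),t((198.7,450),210,90,4)
for z in(.033,.035,.037):
    a,b=atz(W,a2,z),atz(W,b2,z);print(z,a.round(4),b.round(4),((a+b)/2).round(4),np.linalg.norm(a-b),np.degrees(np.arctan2(*(a-b)[1::-1])))
print(tri([(W,a2),(W1,a1)]),tri([(W,b2),(W1,b1)]))
E
```

```text
1.8333 [0.49829044 0.20183354 0.07293239] [ 9.97507155e-01  7.05651720e-02  1.55082716e-04 -9.53903464e-05]
0.033 [0.4898 0.2496 0.033 ] [0.5054 0.1496 0.033 ] [0.4976 0.1996 0.033 ] 0.10129205859250344 98.84911183980574
0.035 [0.4898 0.25   0.035 ] [0.5052 0.1509 0.035 ] [0.4975 0.2004 0.035 ] 0.10030771581404392 98.84911183980576
0.037 [0.4897 0.2503 0.037 ] [0.505  0.1522 0.037 ] [0.4974 0.2013 0.037 ] 0.09932337303558436 98.84911183980573
(array([0.4895492 , 0.25261009, 0.05012207]), [np.float64(0.00019543209302947764), np.float64(0.0001954320930295487)]) (array([0.50571013, 0.14685894, 0.02892923]), [np.float64(0.00011299745759823285), np.float64(0.00011299745759826768)])
```

View pics/w2z.png

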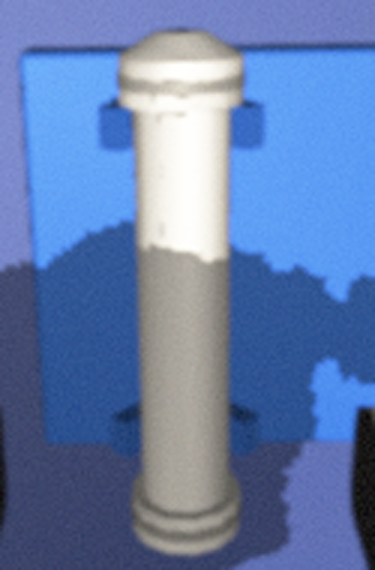

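```bash
python3 -m creep '[0,0,0.03,-0.0012,0,0,0.06,-0.0012,0,0.001,0.072,-0.0012,0,0.001,0.072,-0.0012]' 0.3 50;  python3 - <<'E'
from h import *
for i in range(3):
    s=sensors.sense();print(s["t"],s["ee_pos"],s["ee_rot"],s["ft_force"],s["width"])
E
python3 -m creep '[0,0,0,0,0,0,0,0,0,0,0,0,0,0,0,0,0,0,0,0,0,0,0,0]' 1 50
```

```text
t: 2.17
ee_pos: [0.4981, 0.2002, 0.0179]
ee_rot: [0.997, 0.074, -0.0, 0.0]
ft_force: [0.1, -0.9, 0.6]
width: 0.0599
2.1667 [0.49810911 0.2001538  0.0179292 ] [ 9.97282640e-01  7.36688156e-02 -4.81965435e-04  9.40055749e-05] [ 0.10200076 -0.88743565  0.58461581] 0.059895101033163665
2.1667 [0.49810911 0.2001538  0.0179292 ] [ 9.97282640e-01  7.36688156e-02 -4.81965435e-04  9.40055749e-05] [ 0.10200076 -0.88743565  0.58461581] 0.059895101033163665
2.1667 [0.49810911 0.2001538  0.0179292 ] [ 9.97282640e-01  7.36688156e-02 -4.81965435e-04  9.40055749e-05] [ 0.10200076 -0.88743565  0.58461581] 0.059895101033163665
t: 2.67
ee_pos: [0.4989, 0.2004, 0.0212]
ee_rot: [0.997, 0.074, 0.001, -0.0]
ft_force: [-8.5, -2.0, 24.5]
width: 0.0003
```

The gripper closed completely, so it missed the bar. I'll look.

```bash
python3 - <<'E'
from h import *
import cv2
for n in("wrist","side","top"):
    im=optics.camera(n);cv2.imwrite(f"pics/{n}3.png",im)
    if n=="side":cv2.imwrite("pics/s3z.png",cv2.resize(im[100:240,140:300],None,fx=4,fy=4,interpolation=cv2.INTER_CUBIC))
s=sensors.sense();print(s["t"],s["ee_pos"],s["ee_rot"],s["ft_force"],s["width"])
E
```

```text
2.8167 [0.49892003 0.20036847 0.0211749 ] [ 9.97290716e-01  7.35556110e-02  8.16645452e-04 -3.63468269e-04] [-7.21097423 -1.56751592 23.63142588] 0.0001837741138800055
```

View pics/wrist3.png

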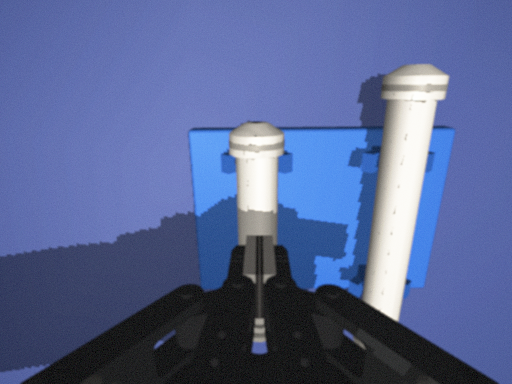

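View pics/s3z.png

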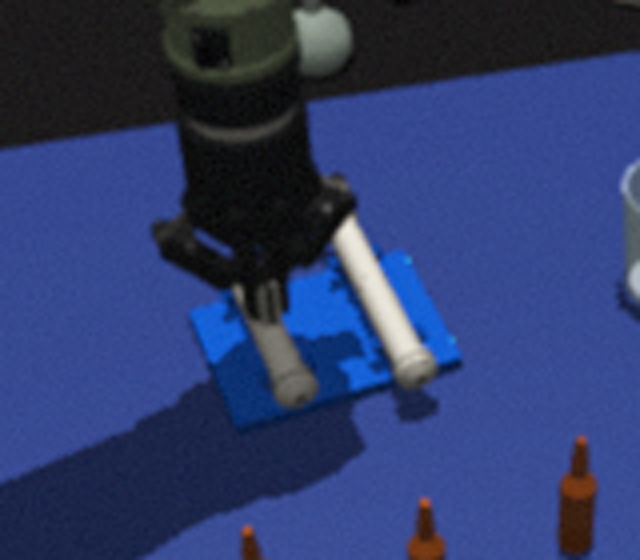

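The wrist picture shows the shut fingertips at about (260,238), resting on top of the barrel. Taken with ee_pos, that puts the real finger ends about 25–29 mm behind the stated TCP. The contact agrees: barrel top at 46 mm, TCP reading 21 mm. I'll reopen, go lower by that much and check.

```bash
python3 -m creep '[0,0,0,0,0,0,0,0,0,0,0,0,0,0,0,0]' 0.3 50; python3 -m creep '[0,0,0.012,0,0,0,0.022,0,0,0,0.032,0,0,0,0.032,0]' 0.3 50;  python3 - <<'E'
from h import *
import cv2
s=sensors.sense();print(s["t"],s["ee_pos"],s["ee_rot"],s["ft_force"],s["width"])
cv2.imwrite("pics/w4.png",optics.camera("wrist"))
im=optics.camera("side");cv2.imwrite("pics/s4z.png",cv2.resize(im[100:240,140:300],None,fx=4,fy=4,interpolation=cv2.INTER_CUBIC))
E
```

```text
t: 3.15
ee_pos: [0.5004, 0.2004, 0.0196]
ee_rot: [0.997, 0.073, 0.002, -0.0]
ft_force: [-0.8, -0.7, -0.3]
width: 0.048
t: 3.48
ee_pos: [0.4963, 0.1994, -0.0085]
ee_rot: [0.997, 0.073, -0.002, 0.0]
ft_force: [-0.8, -0.2, -0.6]
width: 0.0601
3.4833 [ 0.49633924  0.19941358 -0.00854048] [ 9.97300528e-01  7.33923196e-02 -2.25304622e-03  3.83697120e-04] [-0.80838081 -0.24116332 -0.6215224 ] 0.060108482990571664
```

View pics/w4.png

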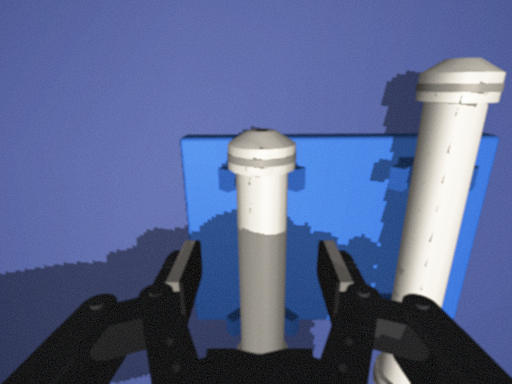

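View pics/s4z.png

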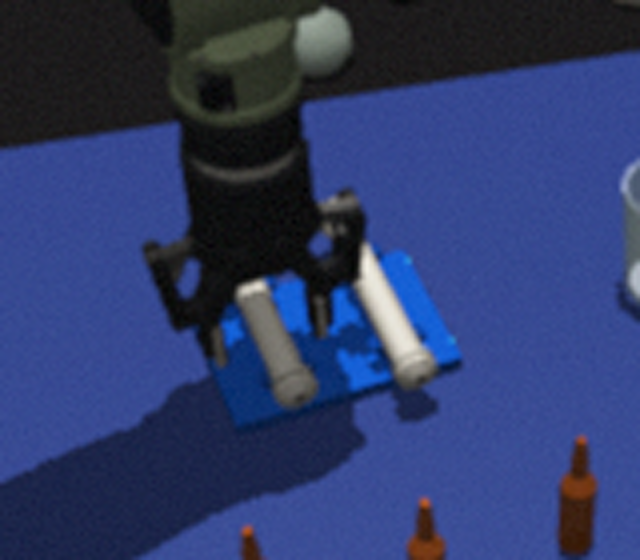

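Both fingers now straddle the barrel, clear of everything. I'll close here.

```bash
python3 -m creep '[0.0007,0,0,0,0.0007,0,0,0,0.0007,0,0,0,0.0007,0,0,0,0.0007,0,0,0,0.0007,0,0,0]' 1 55;  python3 - <<'E'
from h import *
import cv2
s=sensors.sense();print(s["t"],s["ee_pos"],s["ee_rot"],s["ft_force"],s["width"])
cv2.imwrite("pics/w5.png",optics.camera("wrist"))
E
```

```text
t: 4.08
ee_pos: [0.4978, 0.1999, -0.0057]
ee_rot: [0.997, 0.074, -0.001, 0.0]
ft_force: [-4.6, -1.5, 4.8]
width: 0.0204
4.0833 [ 0.49782973  0.19992719 -0.00570004] [ 9.97287524e-01  7.35975438e-02 -9.96506705e-04  5.25730514e-05] [-4.63213304 -1.5127472   4.76057858] 0.02038346120120818
```

View pics/w5.png

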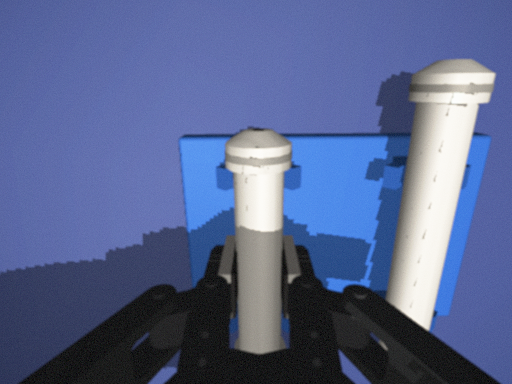

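Gripped at 20.4 mm (the barrel is 22 mm), with an upward force of 4.8 N, so the pads sit slightly high. I'll regrip about 5 mm lower.

```bash
python3 -m creep '[0,0,0,0,0,0,0,0,0,0,0,0]' 0.45 55; python3 -m creep '[0,0,0.004,0,0,0,0.0067,0,0,0,0.0067,0]' 0.45 55; python3 -m creep '[0,0,0,0,0,0,0,0,0,0,0,0,0,0,0,0,0,0,0,0]' 1 55;  python3 - <<'E'
from h import *
import cv2
s=sensors.sense();print(s["t"],s["ee_pos"],s["ee_rot"],s["ft_force"],s["width"])
cv2.imwrite("pics/w6.png",optics.camera("wrist"))
E
```

```text
t: 4.38
ee_pos: [0.4997, 0.2002, -0.0058]
ee_rot: [0.997, 0.073, 0.001, -0.0]
ft_force: [-0.7, 0.8, 0.0]
width: 0.0463
t: 4.63
ee_pos: [0.4989, 0.2, -0.0116]
ee_rot: [0.997, 0.073, -0.0, 0.0]
ft_force: [-0.2, 0.1, 0.2]
width: 0.0471
t: 5.05
ee_pos: [0.4978, 0.1999, -0.0111]
ee_rot: [0.997, 0.074, -0.001, 0.0]
ft_force: [-5.6, -1.9, 5.1]
width: 0.0204
5.05 [ 0.49783804  0.19986661 -0.01110379] [ 9.97288749e-01  7.35800508e-02 -1.05171559e-03  1.43799058e-04] [-5.56239225 -1.91202501  5.07040547] 0.020367886132131523
```

```bash
python3 -m creep '[0,0,-0.02,0,0,0,-0.06,0,0,0,-0.11,0,0,0,-0.165,0,0,0,-0.22,0,0,0,-0.25,0,0,0,-0.25,0,0,0,-0.25,0]' 1 55;  python3 - <<'E'
from h import *
import cv2
s=sensors.sense();print(s["t"],s["ee_pos"],s["ee_rot"],s["ft_force"],s["wrist_torque"],s["width"])
cv2.imwrite("pics/w7.png",optics.camera("wrist"))
np.savez("w7.npz",**{k:s[k] for k in("ee_pos","ee_rot")})
T=cam("top")
for n,uv,z in[("flask1",(374,138),.02),("bigbk",(303,130),.0),("beak",(220,137),0),("a",(287,172),.05),("a",(296,204),.05),("a",(296,239),.05)]:print(n,atz(T,uv,z).round(3))
E
```

```text
t: 5.77
ee_pos: [0.5008, 0.2004, 0.1777]
ee_rot: [0.997, 0.073, 0.002, -0.0]
ft_force: [-1.7, -0.0, -1.9]
width: 0.0206
5.7667 [0.50081294 0.20042478 0.1776712 ] [ 9.97304010e-01  7.33482834e-02  2.15221290e-03 -3.29600912e-04] [-1.71160144 -0.01299842 -1.88895085] [0.05340278 0.00682958 0.00816667] 0.020624055383799342
flask1 [ 0.748 -0.247  0.02 ]
bigbk [ 0.784 -0.041  0.   ]
beak [0.771 0.209 0.   ]
a [0.65  0.014 0.05 ]
a [ 0.557 -0.008  0.05 ]
a [ 0.458 -0.004  0.05 ]
```

View pics/w7.png

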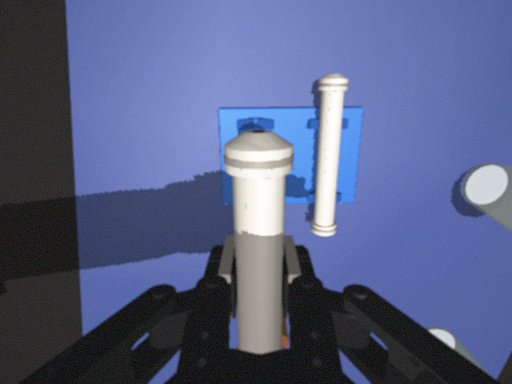

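```bash
python3 - <<'E'
import cv2
im=cv2.imread("pics/w7.png")[120:260,200:320]
cv2.imwrite("pics/w7z.png",cv2.resize(im,None,fx=4,fy=4,interpolation=cv2.INTER_CUBIC))
E
```

```text
(no output)
```

View pics/w7z.png

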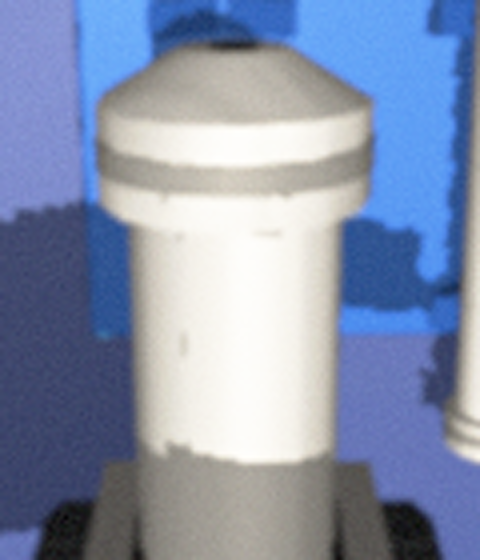

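```bash
cat > fit.py <<'E'
from h import *
from scipy.optimize import least_squares
def fit(obs,x0,y0,k):
    m=optics.camera_model("wrist");K=m["K"];M=np.linalg.inv(m["tool_from_camera"])
    t=lambda p:np.array([x0+(p[0]+.5)/k-.5,y0+(p[1]+.5)/k-.5])
    def res(q,full=False):
        x,y,z,pit,yaw=q;r=[]
        Rm=R.from_euler("xz",[pit,yaw]).as_matrix()
        for p,P in obs:
            X=Rm@(np.array(P)*1e-3)+[x,y,z]
            c=M[:3,:3]@X+M[:3,3];u=K@c;r+=list(u[:2]/u[2]-t(p))
        return np.array(r+[pit/.02*0.5]) if not full else np.array(r).reshape(-1,2)
    s=least_squares(res,[0,0,-.045,0,0]);return s.x,res(s.x,True)
if __name__=="__main__":
    obs=[((98,102),(-14,-60,-1.5)),((371,100),(14,-60,-1.5)),((102,205),(-14,-50,-1.5)),((366,203),(14,-50,-1.5)),
     ((235,232),(0,-50,-14)),((235,122),(0,-60,-14)),((235,45),(0,-65,-6)),((134,240),(-11,-45.5,-1)),((340,240),(11,-45.5,-1))]
    x,r=fit(obs,200,120,4);print((x*[1e3]*3+0 if 0 else x).round(4));print(r.round(1))
E
python3 fit.py
```

```text
[-0.0007 -0.0001 -0.0467 -0.0465 -0.0054]
[[-0.5  0.2]
 [ 0.7  0.3]
 [-0.6 -1.4]
 [ 1.3 -1.3]
 [ 0.1 -0.8]
 [-0.1  0.1]
 [-0.2  3. ]
 [-0.9  0.1]
 [ 0.2 -0.2]]
```

```bash
python3 -m creep '[-0.002,0.03,0,0.001,-0.005,0.08,0,0.002,-0.009,0.135,0,0.004,-0.012,0.19,0,0.006,-0.016,0.245,0,0.008,-0.019,0.3,0,0.009,-0.023,0.355,0,0.01,-0.026,0.4,0,0.012]' 1 55; python3 -m creep '[-0.003,0.05,0,0,-0.006,0.09,0,0,-0.008,0.115,0,0,-0.008,0.125,0,0,-0.008,0.125,0,0,-0.008,0.125,0,0]' 1 55; python3 - <<'E'
from h import *
import cv2
s=sensors.sense();print(s["t"],s["ee_pos"],s["ee_rot"],s["ft_force"],s["wrist_torque"],s["width"])
cv2.imwrite("pics/w8.png",optics.camera("wrist"))
np.savez("w8.npz",**{k:s[k] for k in("ee_pos","ee_rot")})
s=sensors.sense();print(s["t"],s["ee_pos"],s["ee_rot"])
E
```

```text
t: 6.48
ee_pos: [0.5223, -0.102, 0.1738]
ee_rot: [0.999, 0.035, -0.002, -0.0]
ft_force: [0.9, 0.2, -1.7]
width: 0.0206
t: 6.98
ee_pos: [0.5235, -0.1926, 0.1747]
ee_rot: [0.999, 0.036, -0.001, -0.001]
ft_force: [-0.9, 1.1, -0.8]
width: 0.0208
6.9833 [ 0.52354984 -0.19258517  0.17470219] [ 0.99936427  0.03561074 -0.00129089 -0.00112142] [-0.89697838  1.14010791 -0.79372662] [-0.00277219  0.03258693  0.02785348] 0.02081317262159262
7.0333 [ 0.52378381 -0.19207597  0.17515034] [ 9.99344797e-01  3.61666997e-02 -1.03176662e-03 -9.39546726e-04]
```

View pics/w8.png

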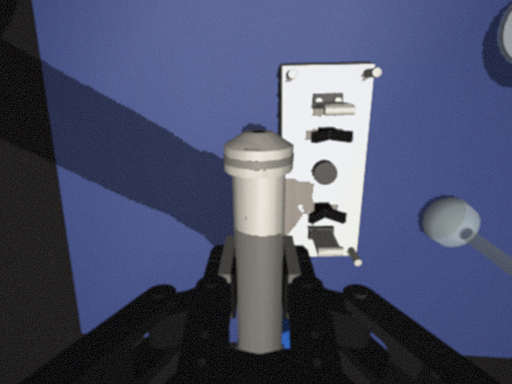

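```bash
python3 - <<'E'
import cv2
im=cv2.imread("pics/w8.png")[55:270,270:390]
cv2.imwrite("pics/w8z.png",cv2.resize(im[:110],None,fx=5,fy=5,interpolation=cv2.INTER_CUBIC))
cv2.imwrite("pics/w8y.png",cv2.resize(im[100:],None,fx=5,fy=5,interpolation=cv2.INTER_CUBIC))
E
```

```text
(no output)
```

View pics/w8z.png

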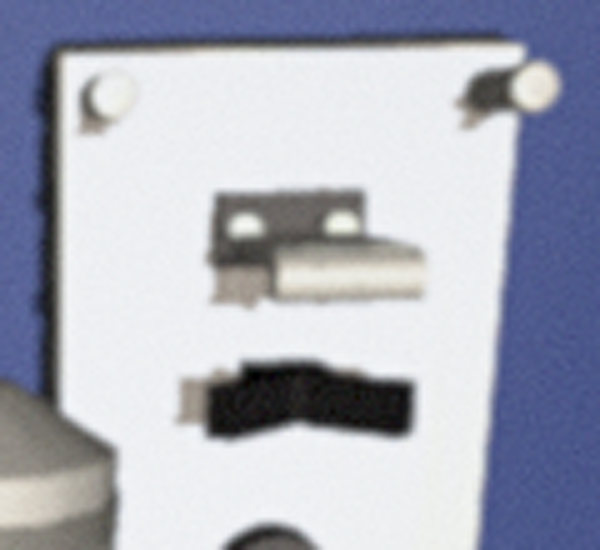

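View pics/w8y.png

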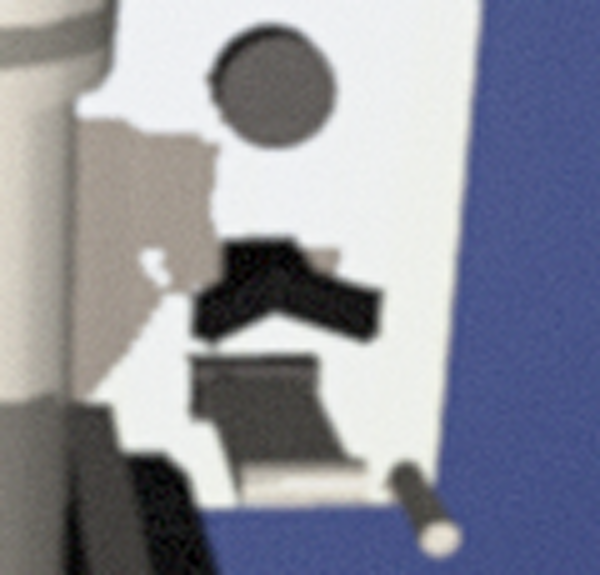

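```bash
cat > hold.py <<'E'
from h import *
from scipy.optimize import least_squares
t=lambda p,x0,y0,k:np.array([x0+(p[0]+.5)/k-.5,y0+(p[1]+.5)/k-.5])
W8=[((58,47),0,(-43,102,0)),((527,45),0,(43,102,0)),((433,505),100,(43,-102,0)),((272,271),0,(-12,65,50.5)),((427,276),0,(12,65,50.5)),((240,482),100,(-12,-65,50.5)),((368,480),100,(12,-65,50.5))]
w8=[(t(p,270,55+o,5),P) for p,o,P in W8]
cor=[(-0,0)]
tc=[t(p,315,165,8) for p in[(52,122),(625,60),(655,298),(80,365)]]
sc=[t(p,240,255,5) for p in[(228,52),(408,478),(195,550),(35,100)]]
C=[(43,102,0),(43,-102,0),(-43,-102,0),(-43,102,0)]
tb=[(t(p,315,165,8),P) for p,P in[((192,222),(0,65,50.5)),((568,175),(0,-65,50.5))]]
def solve(groups):
    def res(q,full=0):
        x,y,zp,yaw=q;r=[]
        Rz=R.from_euler("z",yaw).as_matrix()
        for c,ob,w in groups:
            for uv,P in ob: r+=list(w*(proj(c,Rz@(np.array(P)*1e-3)+[x,y,zp])-uv))
        return np.array(r)
    s=least_squares(res,[.59,-.19,.045,.07],loss="soft_l1");return s.x,res(s.x).reshape(-1,2)
if __name__=="__main__":
    d=dict(np.load("w8.npz"))
    d["ee_pos"]=np.array([.5236,-.1923,.1749]);d["ee_rot"]=np.array([.99935,.0359,-.0011,-.0010])
    W=cam("wrist",d);T=cam("top");S=cam("side")
    gt=(T,list(zip(tc,C))+tb,1);gs=(S,list(zip(sc,C)),1);gw=(W,w8,.7)
    for n,g in(("w",[gw]),("t",[gt]),("ts",[gt,gs]),("all",[gt,gs,gw])):
        x,r=solve(g);print(n,x.round(4),np.degrees(x[3]).round(2));print(r.round(1).tolist())
E
python3 hold.py
```

```text
w [ 0.5887 -0.1891  0.0384  0.0901] 5.16
[[0.5, 0.4], [0.1, -0.6], [0.1, 0.1], [0.3, 0.6], [-0.6, -0.5], [-0.1, 0.0], [-0.2, 0.0]]
t [ 0.5876 -0.1862  0.0536  0.0807] 4.63
[[-0.2, 0.4], [-0.5, 0.2], [0.2, 0.3], [0.2, -0.0], [-0.1, -0.8], [0.3, -0.2]]
ts [ 0.591  -0.1903  0.033   0.0784] 4.49
[[0.4, 0.2], [-1.0, 0.2], [-0.4, -0.1], [0.7, -0.7], [0.2, -1.2], [-0.1, -0.4], [-1.2, -1.0], [-0.1, 0.7], [-0.1, 0.3], [-0.0, -0.1]]
all [ 0.5897 -0.1899  0.0355  0.0871] 4.99
[[0.3, 0.8], [-1.0, 0.3], [-0.2, -0.0], [0.8, -0.1], [0.3, -0.7], [-0.0, -0.3], [-2.2, -1.7], [-0.3, -0.2], [-0.2, -0.2], [-1.0, -0.5], [1.3, 1.2], [0.2, 0.4], [-0.1, -0.3], [0.8, 1.1], [-0.3, 0.1], [0.0, -0.5], [-0.3, -0.4]]
```

```bash
python3 -m creep '[0.03,0.001,0,-0.001,0.06,0.002,0,-0.002,0.0879,0.0026,0.02,-0.0025,0.0879,0.0026,0.05,-0.0025,0.0879,0.0026,0.08,-0.0025,0.0879,0.0026,0.1,-0.0025,0.0879,0.0026,0.1,-0.0025,0.0879,0.0026,0.1,-0.0025]' 1 55; python3 - <<'E'
from h import *
import cv2
s=sensors.sense();print(s["t"],s["ee_pos"],s["ee_rot"],s["ft_force"],s["wrist_torque"],s["width"])
cv2.imwrite("pics/w9.png",optics.camera("wrist"))
s=sensors.sense();print(s["t"],s["ee_pos"],s["ee_rot"])
im=optics.camera("side");cv2.imwrite("pics/s9.png",cv2.resize(im[215:375,210:350],None,fx=4,fy=3.7,interpolation=cv2.INTER_CUBIC))
s=sensors.sense();print(s["t"],s["ee_pos"],s["ee_rot"])
im=optics.camera("top");cv2.imwrite("pics/t9.png",cv2.resize(im[140:240,300:420],None,fx=6,fy=6,interpolation=cv2.INTER_CUBIC))
s=sensors.sense();print(s["t"],s["ee_pos"],s["ee_rot"])
E
```

```text
t: 7.7
ee_pos: [0.5896, -0.1887, 0.1006]
ee_rot: [0.999, 0.045, -0.001, -0.001]
ft_force: [-0.1, -0.0, -1.4]
width: 0.0202
7.7 [ 0.58961866 -0.18872989  0.10061473] [ 9.99001721e-01  4.46492695e-02 -1.19883953e-03 -7.53460866e-04] [-0.06142243 -0.04984944 -1.41499213] [-0.00127405  0.02152342 -0.02536077] 0.02022268171186726
7.75 [ 0.59062237 -0.18954785  0.10188398] [ 9.99012469e-01  4.44305821e-02 -2.88153978e-05 -9.46849083e-05]
7.8 [ 0.5912708  -0.19014904  0.10269116] [9.99020764e-01 4.42359329e-02 7.71633065e-04 3.15345455e-04]
7.85 [ 0.59154168 -0.19056153  0.1030664 ] [9.99027915e-01 4.40633916e-02 1.15851019e-03 5.48114719e-04]
```

View pics/w9.png

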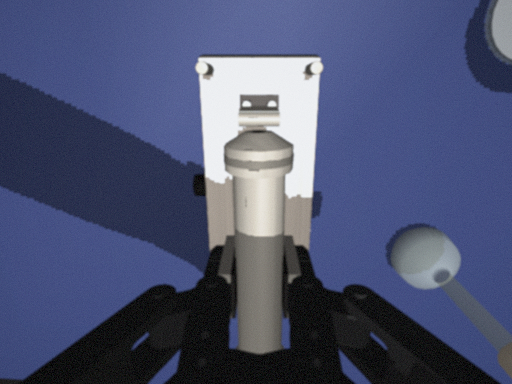

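View pics/s9.png

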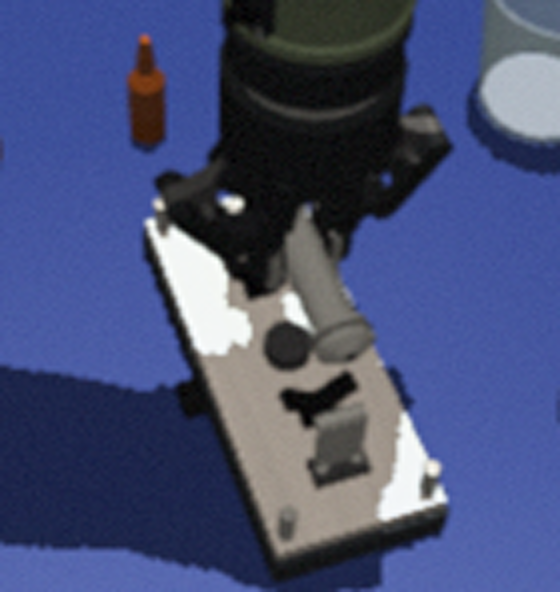

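View pics/t9.png

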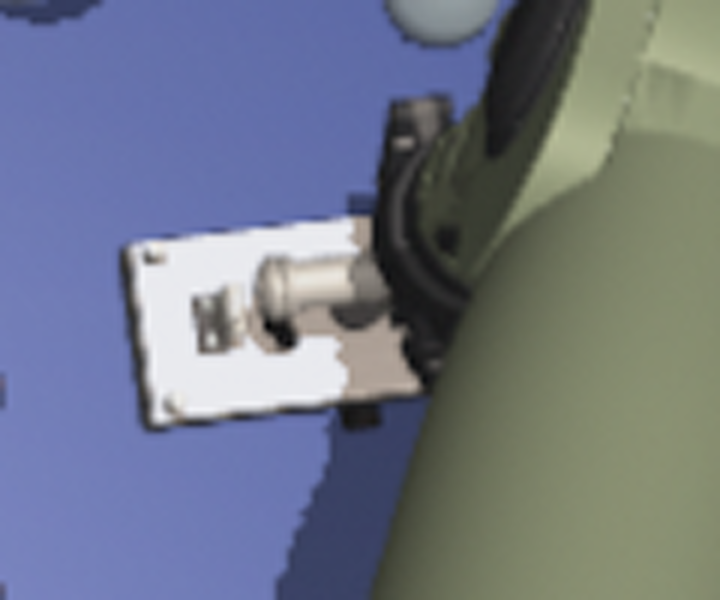

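```bash
python3 - <<'E'
import cv2
im=cv2.imread("pics/w9.png")[45:245,190:335]
cv2.imwrite("pics/w9z.png",cv2.resize(im[:110],None,fx=5,fy=5,interpolation=cv2.INTER_CUBIC))
cv2.imwrite("pics/w9y.png",cv2.resize(im[90:],None,fx=5,fy=5,interpolation=cv2.INTER_CUBIC))
E
```

```text
(no output)
```

View pics/w9z.png

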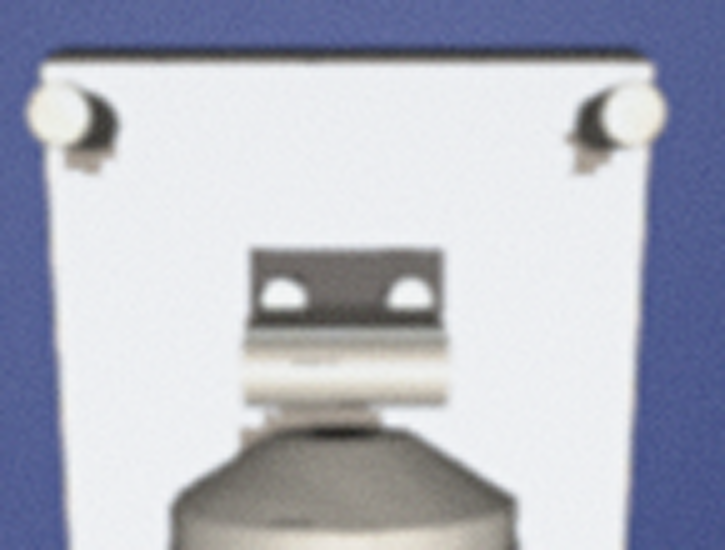

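View pics/w9y.png

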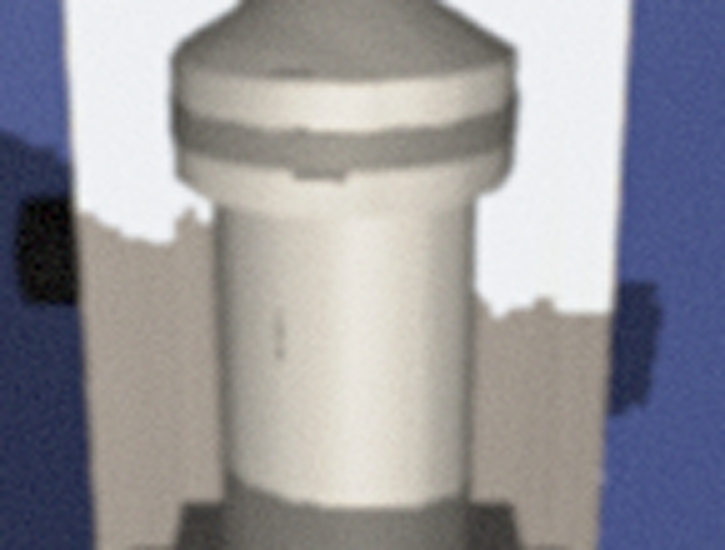

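```bash
cat > rel.py <<'E'
from h import *
from scipy.optimize import least_squares
t=lambda p,x0,y0,k:np.array([x0+(p[0]+.5)/k-.5,y0+(p[1]+.5)/k-.5])
m=optics.camera_model("wrist");M=np.linalg.inv(m["tool_from_camera"])
c=(m["K"],np.linalg.inv(M[:3,:3]),m["tool_from_camera"][:3,3])
# holder frame in tool: tool x=holder x, tool y=-holder y, z=-z
obs=[((43,62),(-43,102,0)),((655,62),(43,102,0)),((243,374),(-12,65,50.5)),((450,374),(12,65,50.5))]
edge=[((97,450+540),-43),((600,450+540),43)]
def res(q):
    x,y,z,yaw=q;Rz=R.from_euler("z",yaw).as_matrix();r=[]
    F=lambda P:proj(c,Rz@(np.array([P[0],-P[1],-P[2]])*1e-3)+[x,y,z])
    for p,P in obs:r+=list(F(P)-t(p,190,45,5))
    for p,X in edge:
        uv=t(p,190,45,5);a,b=F((X,100,0)),F((X,-40,0))
        u=a[0]+(b[0]-a[0])*(uv[1]-a[1])/(b[1]-a[1]);r.append(u-uv[0])
    return np.array(r)
s=least_squares(res,[0,0,.06,0]);print(s.x.round(4),res(s.x).round(2))
from fit import fit
o=[((173,45+0),(-14,-60,-1.5)),((517,45),(14,-60,-1.5)),((177,175),(-14,-50,-1.5)),((513,172),(14,-50,-1.5)),((345,212),(0,-50,-14)),((345,78),(0,-60,-14)),((218,230),(-11,-45.5,-1)),((473,230),(11,-45.5,-1)),((228,480),(-11,-27,-1)),((468,480),(11,-27,-1))]
x,r=fit(o,190,135,5);print(x.round(4));print(r.round(1).tolist())
E
python3 rel.py
```

```text
[-0.0006  0.0014  0.0643 -0.0001] [-0.56  0.17 -0.04  0.12  0.45 -0.11  0.23 -0.13 -0.05 -0.22]
[-0.0007 -0.001  -0.0558 -0.1208 -0.0045]
[[-1.7, 2.3], [1.7, 1.9], [-1.7, 1.7], [2.0, 2.0], [0.1, -0.3], [-0.1, -1.8], [-2.0, 1.6], [2.1, 1.4], [-2.9, -4.3], [2.5, -4.6]]
```

```bash
python3 - <<'E'
from h import *
from scipy.optimize import least_squares
m=optics.camera_model("wrist");M=np.linalg.inv(m["tool_from_camera"]);K=m["K"]
t=lambda p,x0,y0,k:np.array([x0+(p[0]+.5)/k-.5,y0+(p[1]+.5)/k-.5])
# silhouette of circle rings, pitch 0: use model rings, extremes
def ring(y0,z0,yl,r,x0):
    a=np.linspace(0,2*np.pi,400);P=np.stack([x0+r*np.cos(a),0*a+y0+yl,z0+r*np.sin(a)],1)
    c=P@M[:3,:3].T+M[:3,3];u=c@K.T;return u[:,:2]/u[:,2:]
def res(q):
    y0,z0,x0=q
    A=ring(y0,z0,-.06,.014,x0);B=ring(y0,z0,-.05,.014,x0);E=ring(y0,z0,-.065,.006,x0)
    T=lambda p:t(p,190,135,5)
    out=[]
    i=A[:,0].argmin();out+=list(A[i]-T((173,47)));i=A[:,0].argmax();out+=list(A[i]-T((517,47)))
    out+=[A[:,1].max()-T((0,78))[1],B[:,1].max()-T((0,212))[1],B[:,0].min()-T((176,0))[0],B[:,0].max()-T((513,0))[0],E[:,1].min()-t((0,428),190,45,5)[1]]
    return np.array(out)
s=least_squares(res,[0,-.046,0]);print(s.x.round(4),res(s.x).round(2))
E
```

```text
[-0.0003 -0.0433 -0.001 ] [-0.02  0.23 -0.1   0.24  0.6  -0.09  0.28 -0.16 -1.08]
```

```bash
python3 -m creep '[0,0.0016,0.015,0,0,0.0016,0.03,0,0,0.0016,0.042,0,0,0.0016,0.05,0,0,0.0016,0.05,0,0,0.0016,0.05,0]' 1 55; python3 - <<'E'
from h import *
import cv2
s=sensors.sense();print(s["t"],s["ee_pos"],s["ee_rot"],s["ft_force"],s["wrist_torque"],s["width"])
cv2.imwrite("pics/w10.png",cv2.resize(optics.camera("wrist")[40:250,180:340],None,fx=2.8,fy=2.8,interpolation=cv2.INTER_CUBIC))
im=optics.camera("side");cv2.imwrite("pics/s10.png",cv2.resize(im[215:375,210:350],None,fx=4,fy=3.7,interpolation=cv2.INTER_CUBIC))
E
```

```text
t: 8.35
ee_pos: [0.5899, -0.1917, 0.0631]
ee_rot: [0.999, 0.044, -0.001, -0.0]
ft_force: [-0.5, -0.1, -1.6]
width: 0.0205
8.35 [ 0.58985781 -0.19173564  0.0630895 ] [ 9.99051778e-01  4.35293877e-02 -7.59823803e-04 -3.99597886e-04] [-0.4538323  -0.05065712 -1.57637406] [-0.03941481 -0.05123522  0.02193035] 0.020473194682941367
```

View pics/w10.png

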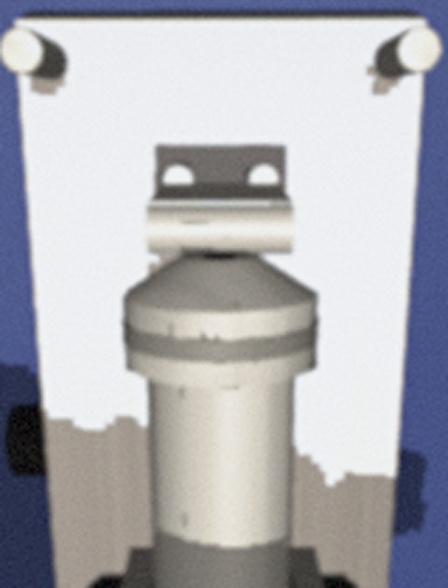

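View pics/s10.png

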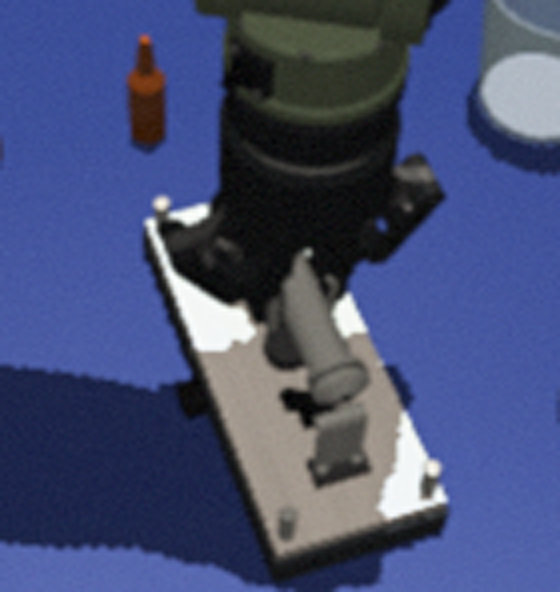

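```bash
python3 - <<'E'
from h import *
from scipy.optimize import least_squares
t=lambda p,x0,y0,k:np.array([x0+(p[0]+.5)/k-.5,y0+(p[1]+.5)/k-.5])
m=optics.camera_model("wrist");c=(m["K"],m["tool_from_camera"][:3,:3],m["tool_from_camera"][:3,3])
def go(obs,edge,T,plate=True,bead=True):
    def res(q):
        x,y,z,yaw=q;Rz=R.from_euler("z",yaw).as_matrix();r=[]
        F=lambda P:proj(c,Rz@(np.array([P[0],-P[1],-P[2]])*1e-3)+[x,y,z])
        for p,P in obs:
            if (P[2]==0 and plate) or (P[2]>0 and bead): r+=list(F(P)-T(p))
        for p,X in edge:
            uv=T(p);a,b=F((X,100,0)),F((X,-40,0))
            r.append(a[0]+(b[0]-a[0])*(uv[1]-a[1])/(b[1]-a[1])-uv[0])
        return np.array(r)
    s=least_squares(res,[0,0,.03,0]);return s.x.round(4),res(s.x).round(2)
A=([((43,62),(-43,102,0)),((655,62),(43,102,0)),((243,374),(-12,65,50.5)),((450,374),(12,65,50.5))],[((97,990),-43),((600,990),43)],lambda p:t(p,190,45,5))
B=([((15,20),(-43,102,0)),((429,20),(43,102,0)),((147,230),(-12,65,50.5)),((293,230),(12,65,50.5))],[((57,570),-43),((389,570),43)],lambda p:t(p,180,40,2.8))
for n,X in(("A",A),("B",B)):
    for pl,b in((1,1),(1,0)):
        print(n,pl,b,*go(*X,plate=pl,bead=b))
E
```

```text
A 1 1 [-0.0006  0.0014  0.0643 -0.0001] [-0.56  0.17 -0.04  0.12  0.45 -0.11  0.23 -0.13 -0.05 -0.22]
A 1 0 [-0.0004  0.0013  0.0648  0.0005] [-0.15 -0.01  0.14  0.02  0.19 -0.18]
B 1 1 [-0.0008 -0.0016  0.0276 -0.0017] [-0.22  0.1  -0.55 -0.22  0.83  0.09  0.17 -0.02 -0.62  0.04]
B 1 0 [-0.0006 -0.0016  0.0278 -0.0011] [ 0.27  0.09 -0.18 -0.13 -0.33  0.23]
```

```bash
python3 - <<'E'
from h import *
m=optics.camera_model("wrist");c=(m["K"],m["tool_from_camera"][:3,:3],m["tool_from_camera"][:3,3])
print(proj(c,[0,-.0666,-.0229]),proj(c,[0,-.066,-.0229]), proj(c,[0,-.1036,.0276]),proj(c,[0,-.065,-.0455]),proj(c,[0,-.065,-.0515]),proj(c,[0,-.06,-.0595]))
print(m["tool_from_camera"].round(4))
E
```

```text
[260.60318368 121.79511946] [260.60149679 123.10110671] [260.17693358  46.69067931] [260.93202546 132.84242041] [261.04118924 135.32241987] [261.17736397 152.89460661]
[[ 1.000e+00 -7.000e-04  9.000e-04 -9.000e-04]
 [ 3.000e-04  9.451e-01  3.267e-01 -8.400e-02]
 [-1.100e-03 -3.267e-01  9.451e-01 -1.674e-01]
 [ 0.000e+00  0.000e+00  0.000e+00  1.000e+00]]
```

Laterally aligned; along the axis it is within about 1 mm, since the calibration itself wanders by about 1 mm per read. Now descending slowly with force checks.

```bash
python3 -m creep '[0,0,0.0027,0,0,0,0.0053,0,0,0,0.008,0,0,0,0.0107,0,0,0,0.0107,0]' 1 60; python3 -m creep '[0,0,0.0027,0,0,0,0.0053,0,0,0,0.0053,0]' 1 60; python3 -m creep '[0,0,0.0027,0,0,0,0.0053,0,0,0,0.0053,0]' 1 60;
```

```text
t: 8.87
ee_pos: [0.5903, -0.1917, 0.0555]
ee_rot: [0.999, 0.044, -0.0, -0.0]
ft_force: [-0.6, 0.1, -2.3]
width: 0.0206
t: 9.12
ee_pos: [0.591, -0.1917, 0.0523]
ee_rot: [0.999, 0.044, 0.001, -0.0]
ft_force: [0.1, 2.6, 1.0]
width: 0.0207
t: 9.37
ee_pos: [0.5915, -0.1921, 0.0489]
ee_rot: [0.999, 0.044, 0.001, 0.0]
ft_force: [-0.6, 2.3, 4.5]
width: 0.02
```

```bash
python3 -m creep '[0,0,0.0027,0,0,0,0.0053,0,0,0,0.0053,0]' 1 60; python3 -m creep '[0,0,0.0027,0,0,0,0.0053,0,0,0,0.0053,0]' 1 60; python3 - <<'E'
from h import *
import cv2
s=sensors.sense();print(s["t"],s["ee_pos"],s["ee_rot"],s["ft_force"],s["wrist_torque"],s["width"])
cv2.imwrite("pics/w11.png",cv2.resize(optics.camera("wrist")[40:250,180:340],None,fx=2.8,fy=2.8,interpolation=cv2.INTER_CUBIC))
im=optics.camera("side");cv2.imwrite("pics/s11.png",cv2.resize(im[215:375,210:350],None,fx=4,fy=3.7,interpolation=cv2.INTER_CUBIC))
E
```

```text
t: 9.62
ee_pos: [0.5909, -0.1926, 0.0441]
ee_rot: [0.999, 0.043, 0.0, 0.001]
ft_force: [-0.3, -0.6, 0.7]
width: 0.0202
t: 9.87
ee_pos: [0.5902, -0.1921, 0.0392]
ee_rot: [0.999, 0.043, -0.0, -0.0]
ft_force: [2.1, -2.2, -4.6]
width: 0.0203
9.8667 [ 0.5901755  -0.19210305  0.03915596] [ 9.99058249e-01  4.33874416e-02 -3.80804002e-04 -1.00940206e-05] [ 2.08420394 -2.22430274 -4.59456539] [-0.44806949 -0.34547579 -0.04137526] 0.020318049390939286
```

View pics/w11.png

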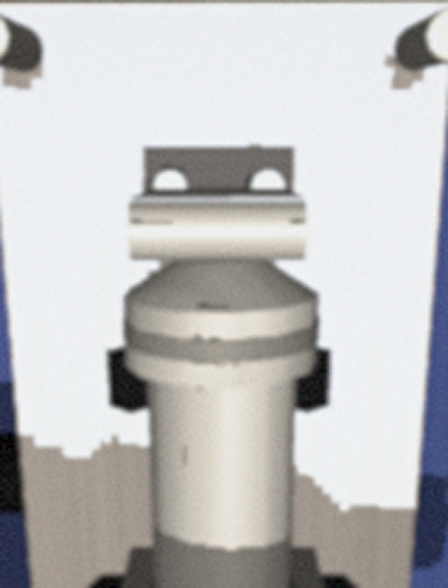

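View pics/s11.png

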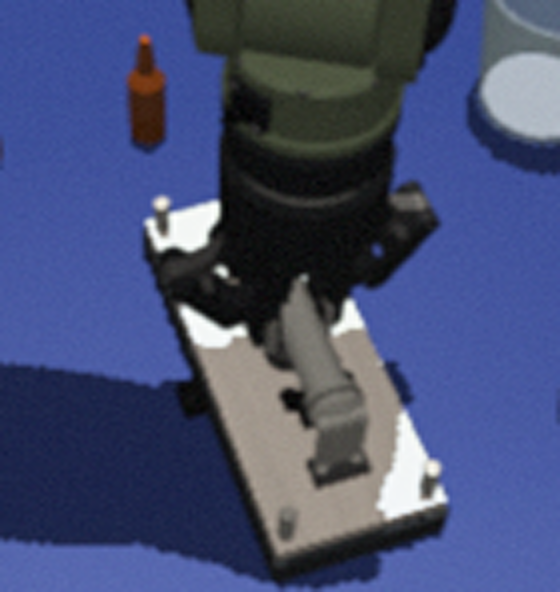

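```bash
python3 -m creep '[0,0,0,0]' 1 60; python3 -m creep '[0,0,0.0027,0,0,0,0.0027,0]' 1 60;python3 - <<'E'
from h import *
import cv2
s=sensors.sense();print(s["t"],s["ee_pos"],s["ft_force"],s["wrist_torque"])
im=optics.camera("wrist");cv2.imwrite("pics/w12.png",cv2.resize(im[80:190,200:320],None,fx=5,fy=5,interpolation=cv2.INTER_CUBIC))
im=optics.camera("side");cv2.imwrite("pics/s12.png",cv2.resize(im[280:360,270:330],None,fx=7,fy=7,interpolation=cv2.INTER_CUBIC))
E
```

```text
t: 10.05
ee_pos: [0.5901, -0.1916, 0.0392]
ee_rot: [0.999, 0.044, -0.0, -0.0]
ft_force: [2.5, -1.5, -4.5]
width: 0.0204
t: 10.22
ee_pos: [0.5904, -0.1915, 0.0379]
ee_rot: [0.999, 0.044, -0.0, -0.0]
ft_force: [1.6, 0.6, -1.0]
width: 0.0204
10.2167 [ 0.59042799 -0.19147191  0.03787872] [ 1.56095211  0.59728177 -1.01370546] [-0.10697502 -0.28064435  0.00132697]
```

View pics/w12.png

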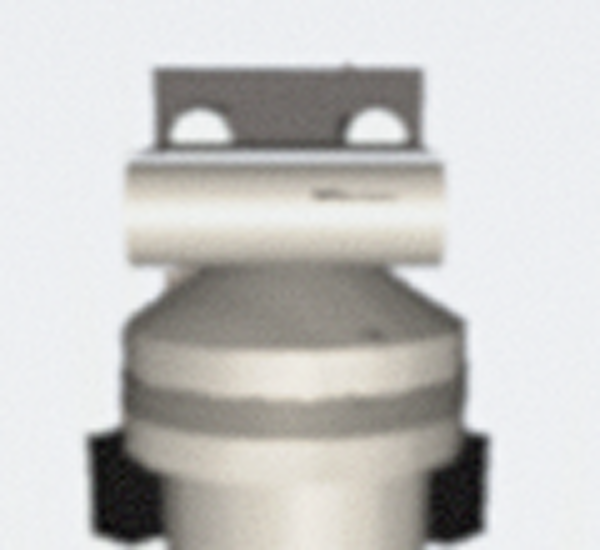

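View pics/s12.png

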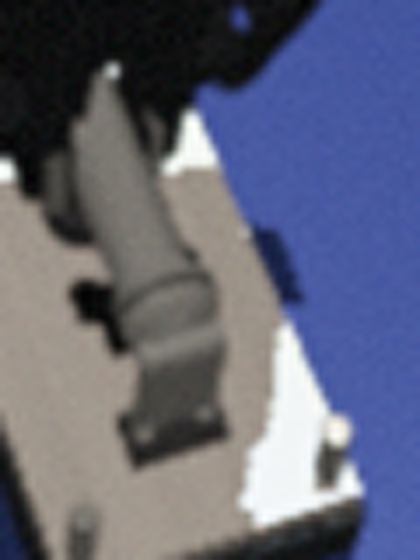

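```bash
for i in 1 2 ; do python3 -m creep '[0,0,0.0027,0,0,0,0.0027,0]' 1 60 | egrep 'ee_pos|force'; done
```

```text
ee_pos: [0.5908, -0.1911, 0.0358]
ft_force: [2.7, 2.0, -3.7]
ee_pos: [0.5899, -0.1922, 0.0332]
ft_force: [0.3, -1.6, -4.3]
```

```bash
python3 -m creep '[0,0,0.0027,0,0,0,0.0027,0]' 1 60 | egrep 'ee_pos|force'
```

```text
ee_pos: [0.5895, -0.1918, 0.0309]
ft_force: [0.2, 0.3, -5.2]
```

```bash
python3 -m creep '[0,0,0.0014,0,0,0,0.0014,0]' 1 60 | egrep 'ee_pos|force'; python3 -m creep '[0,0,0.0014,0,0,0,0.0014,0]' 1 60 | egrep 'ee_pos|force'; python3 -m creep '[0,0,0.0014,0,0,0,0.0014,0]' 1 60 | egrep 'ee_pos|force'
```

```text
ee_pos: [0.5898, -0.1914, 0.03]
ft_force: [1.6, 0.6, -7.9]
ee_pos: [0.5899, -0.1913, 0.0291]
ft_force: [1.1, 1.1, -6.8]
ee_pos: [0.5903, -0.1913, 0.0285]
ft_force: [0.5, 2.1, -5.2]
```

```bash
python3 -m creep '[0,0,0.0014,0,0,0,0.0014,0]' 1 60 | egrep 'ee_pos|force'; python3 - <<'E'
from h import *
import cv2
s=sensors.sense();print(s["t"],s["ee_pos"],s["ft_force"],s["wrist_torque"])
im=optics.camera("wrist");cv2.imwrite("pics/w13.png",cv2.resize(im[80:190,200:320],None,fx=5,fy=5,interpolation=cv2.INTER_CUBIC))
im=optics.camera("side");cv2.imwrite("pics/s13.png",cv2.resize(im[280:360,270:330],None,fx=7,fy=7,interpolation=cv2.INTER_CUBIC))
E
```

```text
ee_pos: [0.5906, -0.1916, 0.0278]
ft_force: [-0.2, 2.4, -3.0]
11.4833 [ 0.59060376 -0.19161694  0.02775493] [-0.17518444  2.38716883 -3.03731485] [0.54697716 0.1093902  0.0204328 ]
```

View pics/w13.png

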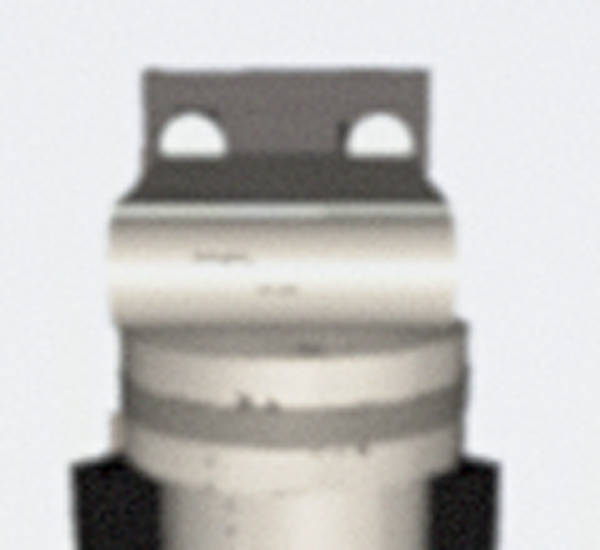

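View pics/s13.png

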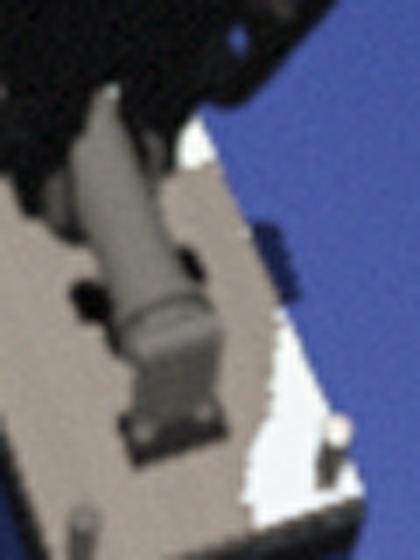

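Both beads are closing over the ends. Now feeling for the seat in small steps.

```bash
python3 -m creep '[0,0,0.0014,0,0,0,0.0014,0]' 1 60 | egrep 'ee_pos|force'; python3 -m creep '[0,0,0.0014,0,0,0,0.0014,0]' 1 60 | egrep 'ee_pos|force'
```

```text
ee_pos: [0.5906, -0.1921, 0.0267]
ft_force: [-1.1, 1.0, -2.9]
ee_pos: [0.5906, -0.1921, 0.0259]
ft_force: [-1.0, 1.9, -1.1]
```

```bash
python3 -m creep '[0,0,0.0014,0,0,0,0.0014,0]' 1 60 | egrep 'ee_pos|force'
```

```text
ee_pos: [0.5907, -0.1921, 0.0258]
ft_force: [-3.4, 3.9, 6.7]
```

```bash
python3 -m creep '[0,0,0.0007,0,0,0,0.0007,0,0,0,0.0007,0]' 1 60 | egrep 'ee_pos|force'
```

```text
ee_pos: [0.5907, -0.1921, 0.0258]
ft_force: [-4.0, 3.6, 9.5]
```

```bash
python3 -m creep '[-0.0004,0,0.0006,0,-0.0004,0,0.0006,0,-0.0004,0,0.0006,0]' 1 60 | egrep 'ee_pos|force'; python3 - <<'E'
from h import *
import cv2
s=sensors.sense();print(s["t"],s["ee_pos"],s["ft_force"],s["wrist_torque"])
im=optics.camera("wrist");cv2.imwrite("pics/w14.png",cv2.resize(im[80:190,200:320],None,fx=5,fy=5,interpolation=cv2.INTER_CUBIC))
im=optics.camera("side");cv2.imwrite("pics/s14.png",cv2.resize(im[280:360,270:330],None,fx=7,fy=7,interpolation=cv2.INTER_CUBIC))
E
```

```text
ee_pos: [0.5907, -0.1921, 0.0257]
ft_force: [-4.8, 4.1, 11.7]
12.5833 [ 0.59072988 -0.19213822  0.02570662] [-4.78352987  4.1463182  11.72651595] [0.80266833 0.80320794 0.03395984]
```

View pics/w14.png

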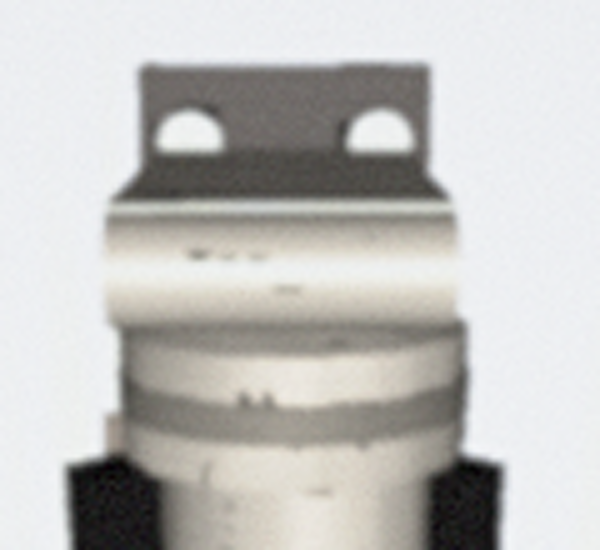

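View pics/s14.png

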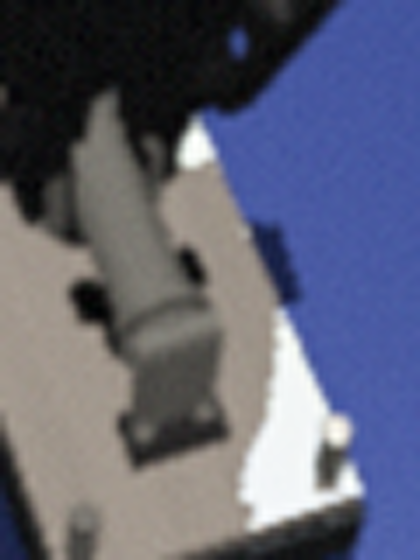

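```bash
python3 -m creep '[0,0,0.0007,0,0,0,0.0007,0,0,0,0.0007,0,0,0,0.0007,0]' 1 60 | egrep 'ee_pos|force'
```

```text
ee_pos: [0.5908, -0.1921, 0.0257]
ft_force: [-5.1, 3.7, 12.9]
```

```bash
python3 -m creep '[0,0,0.001,0,0,0,0.001,0,0,0,0.001,0,0,0,0.001,0]' 1 60 | egrep 'ee_pos|force|t:'; python3 -m creep '[0,0,0,0,0,0,0,0]' 1 60 | egrep 'ee_pos|force'
```

```text
t: 13.35
ee_pos: [0.5908, -0.1922, 0.0256]
ee_rot: [0.999, 0.044, 0.001, 0.001]
ft_force: [-7.8, 6.0, 18.5]
ee_pos: [0.5908, -0.1922, 0.0256]
ft_force: [-7.2, 5.1, 19.5]
```

```bash
python3 -m creep '[0,0,-0.0015,0,0,0,-0.0027,0,0,0,-0.0027,0]' 1 60 | egrep 'ee_pos|force'; python3 -m creep '[0,0,0,0,0,0,0,0,0,0,0,0,0,0,0,0]' 0.4 60; python3 - <<'E'
from h import *
import cv2
s=sensors.sense();print(s["t"],s["ee_pos"],s["ft_force"],s["width"])
cv2.imwrite("pics/w15.png",optics.camera("wrist"))
E
```

```text
ee_pos: [0.5907, -0.1921, 0.0257]
ft_force: [-3.5, 4.1, 9.1]
t: 14.1
ee_pos: [0.5904, -0.1924, 0.0242]
ee_rot: [0.999, 0.043, 0.0, 0.0]
ft_force: [-0.1, 0.2, 0.0]
width: 0.0514
14.1 [ 0.59042777 -0.19244926  0.02416426] [-0.07906825  0.23577492  0.01243716] 0.05138274286047131
```

View pics/w15.png

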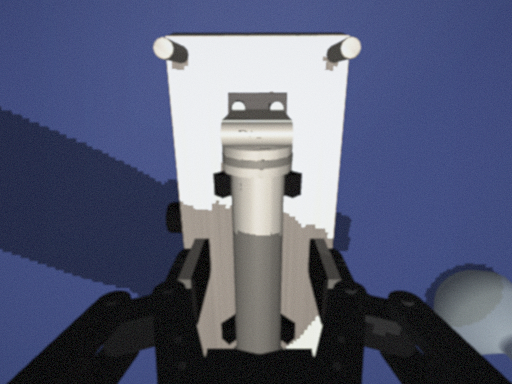

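Released: the cartridge lies under the +y bead at (257,133) and the wrist reads zero force. I'll retreat upward and inspect.

```bash
python3 -m creep '[0,0,-0.01,0,0,0,-0.04,0,0,0,-0.08,0,0,0,-0.12,0,0,0,-0.17,0,0,0,-0.22,0,0,0,-0.25,0,0,0,-0.25,0]' 0.4 60; python3 -m creep '[-0.05,-0.03,0,0,-0.1,-0.06,0,0,-0.13,-0.06,0,0,-0.13,-0.06,0,0]'; python3 - <<'E'
from h import *
import cv2
s=sensors.sense();print(s["t"],s["ee_pos"],s["ft_force"],s["width"])
im=optics.camera("wrist");cv2.imwrite("pics/w16.png",im)
im=optics.camera("side");cv2.imwrite("pics/side16.png",im);cv2.imwrite("pics/s16.png",cv2.resize(im[255:370,240:330],None,fx=5,fy=5,interpolation=cv2.INTER_CUBIC))
E
```

```text
t: 14.82
ee_pos: [0.5934, -0.1935, 0.2189]
ee_rot: [0.999, 0.044, 0.005, 0.003]
ft_force: [0.4, -0.5, -0.2]
width: 0.0512
t: 15.15
ee_pos: [0.4837, -0.1537, 0.2112]
ee_rot: [0.999, 0.044, -0.002, -0.001]
ft_force: [-0.2, 0.6, 0.4]
width: 0.0513
15.15 [ 0.48371948 -0.15371917  0.21124302] [-0.17001233  0.60230165  0.3618152 ] 0.05126235338034673
```

View pics/w16.png

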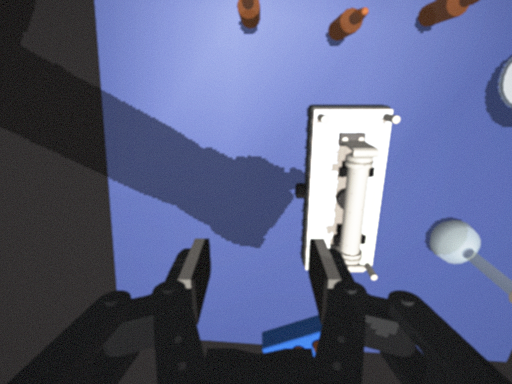

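View pics/s16.png

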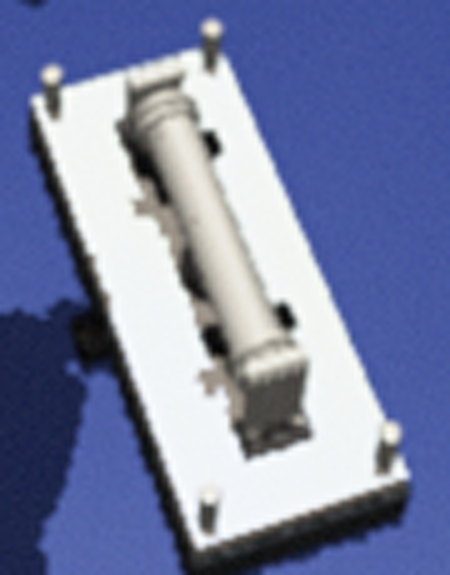

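View pics/side16.png

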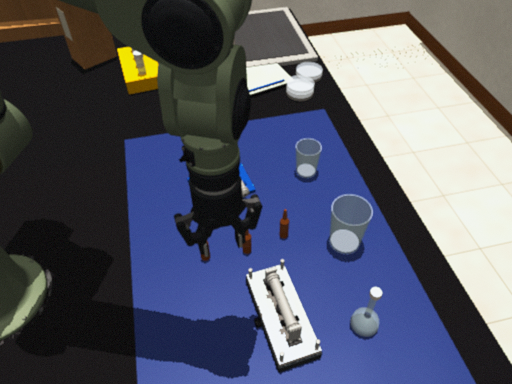

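The cartridge lies in both saddles. In the side view both beads (crop about (157,75) and (275,360)) are where they were when the clips were closed at the start. The glassware is untouched and the arm is clear.

```bash
python3 - <<'E'
from h import *
print(bot.sign_off()); print(sensors.sense()["t"])
E
```

```text
the job is handed in; nothing more can be done
None
the job is handed in; nothing more can be done
```

I took the short cartridge out of the rack and pressed it level between the clips until both had snapped over it. I then pushed it home with about 20 N, released it and backed off. The job was handed in at about 15 s; no verdict was reported.

**Last checks:** After release the wrist force read about zero. The side picture shows the cartridge in both saddles with both beads back where they stood when closed. The glassware seen there stands where it was. The rack is mostly hidden behind the arm in the last pictures, so I did not check the long cartridge at the end; it was in place after the lift.

**What disagreed or went wrong:**
- **Missed first grasp:** the real finger ends lie roughly 25–29 mm behind the reported TCP. The first closing therefore missed and pressed on top of the short cartridge's barrel with about 24 N. I re-gripped lower.
- **Noisy readings:** the pose and camera calibration wander by 1–2 mm. I judged the final fit by eye from pictures and by contact forces, and did not measure the clip angles or the offset along the holder.
- **Sideways force:** there was up to about 8 N sideways (x) while pushing home, probably the barrel bearing more on one saddle face.
- **Rule slip:** I once ran the same typed row call twice through a shell loop. Every other move was a single typed command.

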